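Uncover the slow cooker and hold the strainer level over it

ROBOT

A 6-joint arm with a two-finger parallel gripper is mounted at the origin on the work surface. World frame = base frame: x ahead of the robot, y to its left, z up, the work surface at z = 0. Lengths are in mm, angles in rad, forces in N, time in s.
With the tool pointing down it reaches from about 350 to 975 mm from the base axis. Payload 17.4 kg.
Tool frame: the origin (TCP) lies at the centre of the arm's flange, where the gripper is bolted on; the fingertips stand 173 mm ahead of it and the grasp point (between the pads) lies 155 mm ahead of it (env.tcp_to_grasp is the distance from the TCP to the grasp point, in mm); x points along the fingers, z is the direction in which the jaws open and shut, and the axes are right-handed (so a half turn about x gives the same grasp; the last joint's range is limited). The gripper opens to 85 mm and grips with 20 to 120 N. Pads are 22 mm wide; open, the fingers measure 114 mm over their backs; the gripper's body (76 mm by 85 mm) begins 54 mm behind the grasp point. The pads swing forward as they close: fully open they stand 13 mm farther back than shut.
Start: joints at [-1.296, 0.116, 1.442, -0, 1.584, -0.038], TCP at [207.705, -642.256, 404.703] pointing down, gripper open.
Joint ranges: [-2.83, 2.83], [-0.83, 2.19], [0.07, 2.5], [-1.14, 4.28], [0.01, 3], [-2.97, 2.97]. Speed limits (rad/s): [1.89, 1.89, 2.22, 3.14, 3.14, 3.14].

INTERFACE

Orientations are given as a rotation vector (axis times angle).
In Python, from rig import env gives the robot as it stands.
- The arm moves only by the tool send_rows, never from a script. Its argument "rows" is a list of rows, each a list of 7 numbers: the closure, from 0 (fully open) to 1 (shut), then the shift along the tool's x, y, z in m, then the turn, a rotation vector about the tool's x, y, z in degrees. In form: [[hand, dx, dy, dz, wx, wy, wz], ...]. A call has 1 to 10 rows; each row shifts and turns the pose as measured when the row begins, along the tool's axes as they then stand; what a row does not reach is not made up. A row lasts 1/10 s, in which the tool goes at most 50 mm and 8.59 degrees, less where a joint would pass 70% of its speed; a pose out of reach is approached as far as the arm can. A call with a gripper value outside its range is refused whole. The fingers move at their own pace and stop on an object; "squeeze" is the grip in N (left out, the last holds). Time passes only in rows, so rows that do not move let the fingers close. It gives the time, the measured TCP pose, the force and the opening at its end, in the units of the state.
- env.observe(): the state, without advancing time (a new reading comes with each control period).
- env.get_image(name): name is "side" or "top" or "wrist"; returns a dict with "color" (400x640x3 uint8, red, green, blue), "fx", "fy", "cx", "cy" (pixels), "world_from_camera" (4x4, takes a point from camera to world coordinates); the wrist camera has in their place "tool_from_camera" (4x4, takes a point from camera to tool coordinates, whose origin is the TCP and whose axes are the tool frame's). Camera axes: x right, y down, z forward; pixel columns grow to the right and rows downward; lengths in mm; the calibration is good to about 2 mm. A picture is of the moment at which its call begins: read the wrist's pose just before it. There is no depth.
- env.finish_job(): hands the job in, once; it reports no verdict.
Trained networks look in the newest picture that a camera, given by its name, has taken for a name from the list of things; names that differ only in an ending like _2 or _b are one class to them, and where a whole thing is asked for, a point or a joint stands for the part that bears it (a point fixed in the world has none). Each returns a list of dicts, best first, with "p" (0 to 1); they miss things now and then, are a little off and sometimes report something else, mostly with a low value. They report only what shows in the picture. A call takes as long as a camera call. They do not tell look-alikes from the thing itself.
- env.search_frame(target, camera): "location" ([column, row] in pixels, amid what is visible of it).
- env.silhouettes(target, camera): "mask" (400x640 bool, what is visible of it) and "location" ([column, row] in pixels, amid what is visible of it).
- env.landmark_of(target, camera): "location" ([column, row] in pixels: a listed point, or the origin of a listed thing).
The state is a dict: "time": time; "joint_pos": joint angles; "joint_vel": joint speeds; "joint_efforts": joint torques, N m; "eef_pos": TCP position; "orientation": TCP orientation; "ft_force": force on the tool from outside, world axes, zero at the start; "wrist_torque": the same for the moment, N m; "grip_width": finger opening in mm.
Only numpy, scipy, OpenCV 4.12 (cv2) and the standard library are available. Lean on these libraries where they do the work, as an engineer would, in place of code of your own. Each camera call takes 0.05 s, during which the arm holds its last target.

TASK

Lift the glass lid off the slow cooker by its knob and set it down gently, without dropping it, right way up in the middle of the white plate. Then pick up the mesh strainer by its balance point, on the slim neck just behind the bowl, and hold it level and still over the middle of the open crock, a few centimetres clear above the rim, so that I can drain the can through it: finish while still holding it there, not set down. Leave the can, the can opener and the silicone lid lifter where they are.

Things in the scene. Friction and masses are not known exactly. Their poses are not given: they have to be found in the camera images.
- lid_knob (a point): Centre of the glass lid's black round knob (38 mm across, 24 mm tall, on a 20 mm thick stem), half-way up. Below this point: the knob's underside 12 mm, the top of the glass dome 25 mm, the flange's underside (rests on the crock's rim) 56 mm, the lid's lowest edge 64 mm. z is the lid's axis, up.
- lid_base (a point): Centre of the lowest edge of the lid, 64 mm straight below the knob's centre: an 8 mm deep skirt, 166 mm across, that sits loosely inside the crock's mouth and stands on the plate when the lid is set down.
- plate: White melamine dinner plate, 260 mm across, loose, lying flat. Origin: centre of its underside on the table. Its flat middle is 192 mm across and 5 mm above the table; the brim rises to 17 mm. The lid fits on the flat middle.
- crock_mouth (a point): Centre of the round black stoneware crock's mouth, level with its rim, 145 mm above the table. Mouth 178 mm across inside, 196 mm outside.
- strainer_balance (a point): Balance point of the strainer, in the middle of its slim neck: a steel bar 16 mm wide, 12 mm thick, between the bowl's rim and the thicker grip. It lies 30 mm behind the rim, 92 mm behind the bowl's centre; the slim part reaches 30 mm each way of it. The strainer's own axes: x along it from handle to bowl, y across, z square to the rim plane, up out of the bowl's open side.
- strainer_bowl (a point): Centre of the strainer bowl's rim circle. Bowl 124 mm across, steel mesh, open side up; a small wire rest hook reaches 88 mm ahead of this point, the handle's end (26 mm wide) 232 mm behind it. Same axes as strainer_balance; level means z vertical.
- strainer_bottom (a point): Lowest point of the strainer's bowl, in its middle, 55 mm below the rim circle's centre along the strainer's own z axis.
- strainer: The loose kitchen strainer as a whole, 0.2 to 0.41 kg, 320 mm long: mesh bowl with a heavy straight steel handle. At the start it leans on its bowl and its handle's end, handle low, its rim plane 0.22 rad (12.5 degrees) off level, the neck's middle about 37 mm above the table. Origin: under the balance point, on the table, as it lies at the start; not a point to grasp.
- lid: The loose lid of the slow cooker as a whole: low glass dome with a steel-rimmed flange 190 mm across and a knob on top, 0.3 to 0.55 kg, seated on the crock at the start. Origin as lid_base. z up.
- crock: The slow cooker as one, heavy and unmoving: the crock seated in a steel heating base 214 mm across, with a dial and two side handles reaching 124 mm from the axis. Origin: centre of its underside on the table.
- can_center (a point): Middle of the closed steel can, 75 mm across, 110 mm tall, standing beyond the slow cooker. Not to be moved.
- opener: White electric can opener with a press button on top, about 125 x 105 x 227 mm, standing. Origin: centre of its underside. Not to be moved.
- lifter: Dark silicone lid lifter, 112 mm long, 52 mm wide, 26 mm high at its hooked end, lying flat. Origin: centre of its underside. Not to be moved.
Things that resemble listed ones, but are neither listed nor needed, are in the scene too. Leave any red look-alike of the lid alone.

How it is judged (in metres and radians):
On the way, in this order (a step that is already met when the one before it is completed fails the run):
1. the lid is lifted clear of the crock by its knob (z of lid_base in the frame of crock_mouth above 0.015 m and contact force between lid and the fingers above 0.5 N and contact force between lid and crock below 0.1 N and distance between the grasp point and lid_knob below 0.035 m), for 0.1 s.
2. the lid lies right way up in the middle of the plate, let go (horizontal distance between lid_base and plate below 0.03 m and z of lid_base in the frame of plate below 0.018 m and angle between lid_base's own z axis and vertical below 0.1 rad and contact force between lid and the fingers below 0.05 N and linear speed of lid below 0.03 m/s), for 0.3 s.
3. the strainer is lifted by its balance point (contact force between strainer and the fingers above 1 N and distance between the grasp point and strainer_balance below 0.03 m and height (world z) of strainer_bottom above 0.04 m and height (world z) of strainer_balance above 0.08 m), for 0.2 s.
At the end, for the whole second after the job is handed in: Lid let go, at rest, right way up (0.1 rad) on the plate, centres within 30 mm. Strainer held still in the fingers within 30 mm of its balance point, level to 0.12 rad, off the slow cooker, bowl centre within 25 mm of the crock's axis, lowest point 8 to 100 mm above the rim (all of step 2 and horizontal distance between strainer_bowl and crock_mouth below 0.025 m and angle between strainer_bowl's own z axis and vertical below 0.12 rad and z of strainer_bottom in the frame of crock_mouth between 0.008 and 0.1 m and distance between the grasp point and strainer_balance below 0.03 m and contact force between strainer and the fingers above 1 N and contact force between strainer and crock below 0.1 N and linear speed of strainer below 0.03 m/s and angular speed of strainer below 0.2 rad/s); the arm keeps its last pose, push and grip.
It fails at once if the can, the can opener or the lid lifter is moved by more than 20 mm (distance of any of can_center, opener, lifter from where it was at the start of the episode above 0.02 m).
It fails at once if the glass lid is dropped (contact force between lid and the fingers below 0.05 N and linear speed of lid above 0.5 m/s).
It also fails if it takes over 64 s, if anything falls off the work surface, if the arm or the gripper's body presses on something with over 40 N, if the wrist force passes 120 N, or if a joint passes its speed limit or range.

## Working session

There is one attempt and no reset: what is moved stays moved. The work goes in short steps, Python scripts to look and compute and a tool call to move; the robot and the scene stay as the last step left them, time stands still between calls to the robot, and variables do not carry over. Pictures are saved under pics/ and viewed, and the job is handed in when it is done.

Besides the shell and the picture viewer there is one more tool, called after "Call:" as name(argument=value, ...) on one line, values as JSON. send_rows: Moves the arm, as the interface text tells. Its arguments: {"type":"object","properties":{"rows":{"type":"array"},"squeeze":{"type":"number"}},"required":["rows"]}

```bash
ls; mkdir -p pics
python3 - <<'E'
from rig import env
import cv2
print(env.observe())
for n in ["side","top","wrist"]:
    im=env.get_image(n); cv2.imwrite(f"pics/{n}0.png",im["color"][:,:,::-1])
    print(n,im["fx"],im["cx"],im["cy"],im.get("world_from_camera",im.get("tool_from_camera")))
E
```

```text
pics
{'time': 0.0, 'joint_pos': array([-1.29579309e+00,  1.16484685e-01,  1.44225868e+00,  2.01496434e-05,
        1.58397751e+00, -3.78033552e-02]), 'joint_vel': array([-2.11953851e-03,  1.17757626e-03, -3.86338852e-05, -6.75802367e-05,
       -1.59780720e-03, -1.20385374e-03]), 'joint_efforts': array([ 4.90972598e-04, -7.31984496e+01, -6.32502437e+01,  1.34635247e-04,
        6.16360630e-03, -1.64048248e-05]), 'eef_pos': array([ 207.71322404, -642.2606592 ,  403.96701917]), 'orientation': array([ 0.9764676 ,  1.34199446, -0.97528393]), 'ft_force': array([-0.14760971,  0.85945414,  0.3070149 ]), 'wrist_torque': array([ 0.01408013,  0.01444397, -0.03358811]), 'grip_width': 85.69456845478709}
side 450.514236346958 316.33020483989526 204.6362434247104 [[-9.57757083e-01 -1.83718399e-01  2.21244027e-01  1.87288741e+02]
 [-2.87498118e-01  5.93504570e-01 -7.51729445e-01  1.00971387e+03]
 [ 6.79718924e-03 -7.83581442e-01 -6.21251899e-01  9.92616770e+02]
 [ 0.00000000e+00  0.00000000e+00  0.00000000e+00  1.00000000e+00]]
top 485.08528620519616 323.9981094569261 201.41181702149086 [[ 2.07148714e-02 -9.96481483e-01  8.12129823e-02  4.09899921e+02]
 [-9.99741847e-01 -1.98871084e-02  1.09882500e-02 -2.68356280e+01]
 [-9.33449627e-03 -8.14196371e-02 -9.96636197e-01  1.50254757e+03]
 [ 0.00000000e+00  0.00000000e+00  0.00000000e+00  1.00000000e+00]]
wrist 278.17801975891825 318.1426790742204 199.94718363828846 [[ 2.54424007e-04 -3.05735416e-01  9.52116480e-01  3.06924645e+01]
 [-1.09377634e-03 -9.52116026e-01 -3.05734978e-01  7.84020473e+01]
 [ 9.99999369e-01 -9.63616162e-04 -5.76647339e-04  7.21006934e-01]
 [ 0.00000000e+00  0.00000000e+00  0.00000000e+00  1.00000000e+00]]
```

View pics/side0.png

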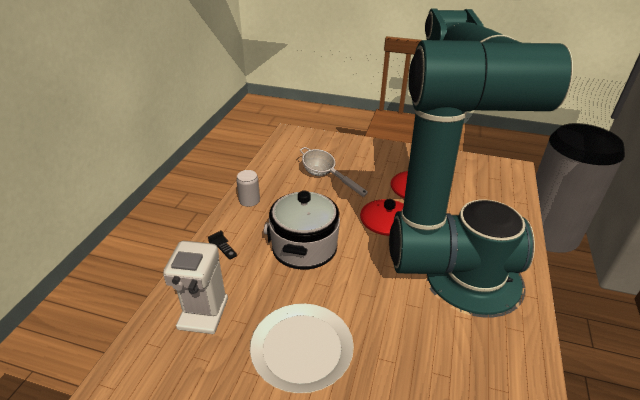

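View pics/top0.png

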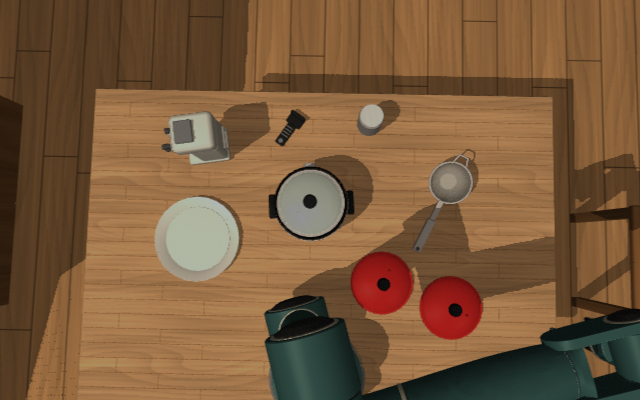

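Run:
```python
from rig import env
for c in ["top","side"]:
    for t in ["lid_knob","lid_base","plate","crock_mouth","strainer_balance","strainer_bowl","strainer_bottom","strainer","lid","crock","can_center","opener","lifter"]:
        print(c,t,[(round(d["p"],2),[round(float(v),1) for v in d["location"]]) for d in env.landmark_of(t,c)[:3]])
```

```text
top lid_knob [(0.87, [384.5, 283.0]), (0.69, [311.7, 201.2]), (0.66, [454.7, 306.9])]
top lid_base [(0.71, [383.1, 283.4]), (0.7, [451.2, 307.3])]
top plate [(0.77, [199.1, 236.3])]
top crock_mouth [(0.51, [293.4, 127.7]), (0.27, [310.8, 201.9])]
top strainer_balance [(0.71, [433.3, 209.6])]
top strainer_bowl [(0.72, [447.7, 180.5]), (0.31, [291.1, 128.5])]
top strainer_bottom [(0.9, [446.3, 184.4]), (0.48, [433.6, 211.8])]
top strainer [(0.81, [432.6, 213.9])]
top lid [(0.89, [448.1, 308.4]), (0.81, [378.9, 282.9]), (0.58, [311.2, 205.4])]
top crock []
top can_center [(0.84, [369.3, 120.2])]
top opener [(0.85, [207.9, 145.8])]
top lifter [(0.64, [291.3, 127.9])]
side lid_knob [(0.87, [391.1, 201.8]), (0.85, [305.7, 196.8]), (0.82, [420.5, 172.4])]
side lid_base [(0.67, [420.6, 188.2]), (0.6, [304.0, 212.1]), (0.6, [385.4, 222.2])]
side plate [(0.74, [298.9, 348.1])]
side crock_mouth []
side strainer_balance [(0.81, [335.1, 175.6])]
side strainer_bowl [(0.8, [317.5, 159.6]), (0.32, [304.8, 245.6])]
side strainer_bottom [(0.84, [314.1, 167.2])]
side strainer [(0.6, [333.9, 180.6]), (0.2, [337.0, 175.5])]
side lid [(0.89, [305.4, 211.4]), (0.85, [387.7, 220.9]), (0.81, [413.1, 188.2])]
side crock [(0.95, [305.3, 246.9])]
side can_center [(0.83, [248.7, 186.0])]
side opener [(0.91, [205.9, 310.9]), (0.22, [300.6, 247.2])]
side lifter [(0.56, [222.3, 247.6])]
```

The top view shows the glass lid's knob at about (310,201), the plate at (197,238), the strainer neck at (435,207) and red look-alike lids at (382,283) and (451,307). Next I turn these pixels into positions.

```bash
cat > h.py <<'E'
import numpy as np, cv2
from rig import env
from scipy.spatial.transform import Rotation as R
def ray(im,px,T=None):
    T=im["world_from_camera"] if T is None else T
    T=np.array(T); d=np.array([(px[0]-im["cx"])/im["fx"],(px[1]-im["cy"])/im["fy"],1.])
    return T[:3,3],T[:3,:3]@d
def onz(im,px,z,T=None):
    o,d=ray(im,px,T); return o+d*(z-o[2])/d[2]
def tri(rs):
    A=np.zeros((3,3));b=np.zeros(3)
    for o,d in rs:
        d=d/np.linalg.norm(d);P=np.eye(3)-np.outer(d,d);A+=P;b+=P@o
    p=np.linalg.solve(A,b)
    return p,[np.linalg.norm(np.cross(p-o,d/np.linalg.norm(d))) for o,d in rs]
def wristT(im,s):
    T=np.eye(4);T[:3,:3]=R.from_rotvec(s["orientation"]).as_matrix();T[:3,3]=s["eef_pos"]
    return T@np.array(im["tool_from_camera"])
E
python3 - <<'E'
from h import *
np.set_printoptions(precision=1,suppress=True)
t=env.get_image("top");s=env.get_image("side")
P={"knob":((311,201.2),(305.2,197),197),"plate":((198,237),(300,348),5),"bal":((433.5,209.6),(335,175.6),37),"bowl":((447.9,181),(317.5,160),60),
"bottom":((446.3,184.4),(314.1,167.2),0),"can":((369.3,120.2),(248.7,186),55),"lift":((291.3,128),(222.3,247.6),0),"open":((208,146),(206,311),0)}
for k,(a,b,z) in P.items(): print(k,*tri([ray(t,a),ray(s,b)]),onz(t,a,z),onz(s,b,z))
# mask-based centres
for c,im in (("top",t),("side",s)):
  for n in ["plate","lid","strainer","crock"]:
    for d in env.silhouettes(n,c)[:3]:
        m=d["mask"].astype(np.uint8); cs,_=cv2.findContours(m,0,1); cc=max(cs,key=cv2.contourArea)
        print(c,n,round(d["p"],2),m.sum(),cv2.fitEllipse(cc))
for n,im in(("top",t),("side",s)):
    x=(280,150) if n=="top" else (230,120); 
    b=cv2.resize(im["color"][x[1]:x[1]+150,x[0]:x[0]+210,::-1],None,fx=3.8,fy=3.8,interpolation=cv2.INTER_CUBIC);cv2.imwrite(f"pics/z_{n}.png",b)
o=env.observe();r=R.from_rotvec(o["orientation"]).as_matrix();print(r)
E
```

```text
knob [514.1  22.2 196.6] [np.float64(2.1559586372019983), np.float64(2.1559586372021466)] [516.2  22.7 197. ] [511.8  22.4 197. ]
plate [413.5 378.3  -2.9] [np.float64(0.4784192273647792), np.float64(0.478419227364712)] [414.  376.2   5. ] [411.3 383.2   5. ]
bal [ 512.5 -343.1   30.3] [np.float64(0.9920068799397267), np.float64(0.9920068799395984)] [ 511.1 -341.9   37. ] [ 511.3 -333.6   37. ]
bowl [ 594.5 -379.6   61.6] [np.float64(1.3420944192926987), np.float64(1.3420944192927398)] [ 596.  -379.7   60. ] [ 593.8 -382.1   60. ]
bottom [ 598.  -381.    26.3] [np.float64(8.487320318433163), np.float64(8.48732031843299)] [ 593.  -389.4    0. ] [ 617.9 -417.4    0. ]
can [ 774.  -142.6   65.5] [np.float64(0.998465595428001), np.float64(0.9984655954281653)] [ 777.7 -143.1   55. ] [ 779.6 -155.6   55. ]
lift [765.1  98.5  -7.8] [np.float64(1.130308383571374), np.float64(1.1303083835712127)] [762.2  97.5   0. ] [761.8 105.7   0. ]
open [693.  353.3  11.6] [np.float64(4.744860627890096), np.float64(4.74486062789011)] [699.8 358.    0. ] [694.  344.8   0. ]
top plate 0.61 5606 ((195.833831
[... 1018 characters left out ...]
02.77630615234375), 85.82527160644531)
side lid 0.84 1048 ((380.4708557128906, 214.9871368408203), (33.65164566040039, 41.48417663574219), 61.80475616455078)
side lid 0.78 2094 ((304.03363037109375, 211.7708282470703), (40.59600830078125, 63.37135314941406), 88.54293060302734)
side lid 0.75 321 ((399.3298034667969, 183.177490234375), (15.691146850585938, 26.95879364013672), 9.018669128417969)
side strainer 0.58 1000 ((328.8206481933594, 169.6145782470703), (24.811975479125977, 73.14957427978516), 124.76537322998047)
side crock 0.95 2642 ((303.05072021484375, 230.99472045898438), (71.15943145751953, 78.83745574951172), 174.71400451660156)
[[ 0.   1.   0.3]
 [-0.   0.3 -1. ]
 [-1.  -0.   0. ]]
```

View pics/z_top.png

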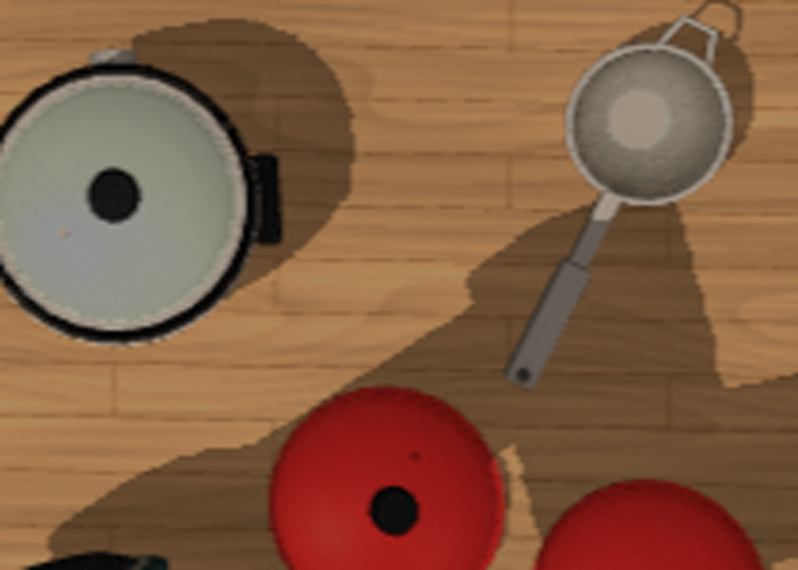

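View pics/z_side.png

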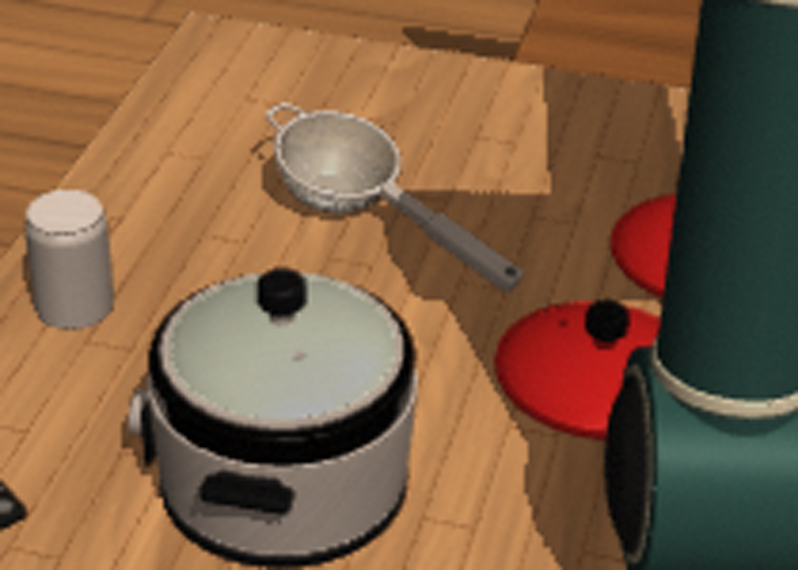

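Run:
```python
from h import *
np.set_printoptions(precision=2,suppress=True)
t=env.get_image("top")
print("knob top",onz(t,(310,201.3),213)[:2],"flange",onz(t,(309.8,202.7),149)[:2],"plate",onz(t,(195.8,238.6),17)[:2])
print("handle end",onz(t,(416.8,250),18),"bowlrim",onz(t,(451,182.6),60), "neck",onz(t,(435.8,210.5),43))
cv2.imwrite("pics/z_pl.png",cv2.resize(t["color"][180:300,140:340,::-1],None,fx=4,fy=4))
o=env.observe();r=R.from_rotvec(o["orientation"]).as_matrix();print(r, r.T@(np.array([514.5,23,450])-o["eef_pos"]))
```

```text
knob top [514.54  24.73] flange [515.79  27.76] plate [408.93 379.55]
handle end [ 388.31 -295.65   18.  ] bowlrim [ 591.36 -388.93   60.  ] neck [ 508.12 -347.55   43.  ]
[[-0.    0.95  0.31]
 [ 0.    0.31 -0.95]
 [-1.   -0.   -0.  ]] [ -45.29  496.61 -538.58]
```

View pics/z_pl.png

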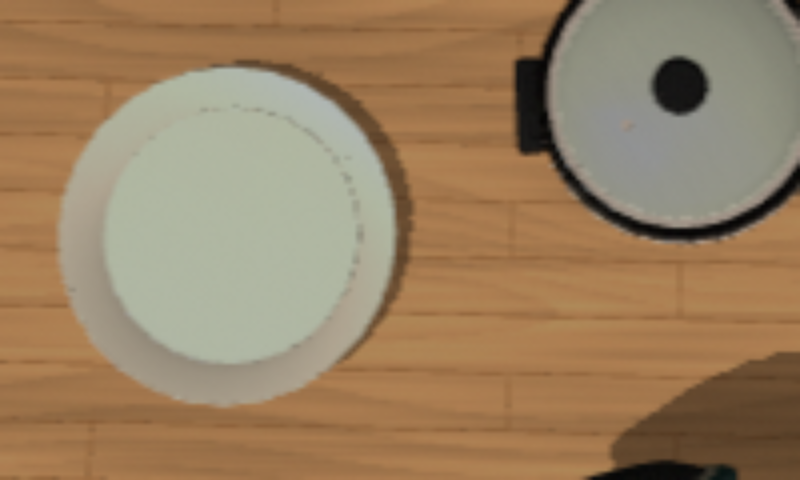

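The plate's flat middle is centred near (198,238), which puts the plate at about (410,377). The knob comes out at about (514,24). Moving above the knob.

Call:
send_rows(rows=[[0,-0.02,0.025,-0.027,0,0,0],[0,-0.02,0.025,-0.027,0,0,0],[0,-0.005,0.025,-0.027,0,0,0],[0,0,0.025,-0.027,0,0,0],[0,0,0.025,-0.027,0,0,0],[0,0,0.025,-0.027,0,0,0],[0,0,0.025,-0.027,0,0,0],[0,0,0.025,-0.027,0,0,0],[0,0,0.025,-0.027,0,0,0],[0,0,0.025,-0.027,0,0,0]], squeeze=40)

```text
time: 3.0
eef_pos: [365.1, -299.1, 450.9]
orientation: [0.981, 1.338, -0.979]
ft_force: [0.7, -0.5, -0.2]
grip_width: 85.5
```

Call:
send_rows(rows=[[0,0,0.025,-0.027,0,0,0],[0,0,0.025,-0.027,0,0,0],[0,0,0.025,-0.027,0,0,0],[0,0,0.025,-0.027,0,0,0],[0,0,0.025,-0.027,0,0,0],[0,0,0.025,-0.027,0,0,0],[0,0,0.025,-0.027,0,0,0],[0,0,0.02,-0.02,0,0,0],[0,0,0.01,-0.01,0,0,0],[0,0,0,0,0,0,0]])

```text
time: 4.0
eef_pos: [497.3, -12.0, 453.2]
orientation: [0.979, 1.334, -0.974]
ft_force: [-0.7, 0.2, -0.2]
grip_width: 85.5
```

Run:
```python
from h import *
np.set_printoptions(precision=2,suppress=True)
o=env.observe();w=env.get_image("wrist");T=wristT(w,o)
print(o["eef_pos"],o["joint_pos"],R.from_rotvec(o["orientation"]).as_matrix())
for d in env.landmark_of("lid_knob","wrist")[:3]: print(d["p"],d["location"],onz(w,d["location"],201,T))
cv2.imwrite("pics/w1.png",w["color"][:,:,::-1])
```

```text
[497.32 -11.96 453.17] [-0.08 -0.29  1.74 -0.    1.68  1.18] [[ 0.01  0.95  0.31]
 [-0.    0.31 -0.95]
 [-1.    0.01  0.  ]]
0.85 [480.7, 392.1] [ 353.51 -242.2   201.  ]
0.83 [387.8, 333.2] [ 395.79 -117.96  201.  ]
0.69 [278.6, 176.3] [515.49  26.26 201.  ]
```

View pics/w1.png

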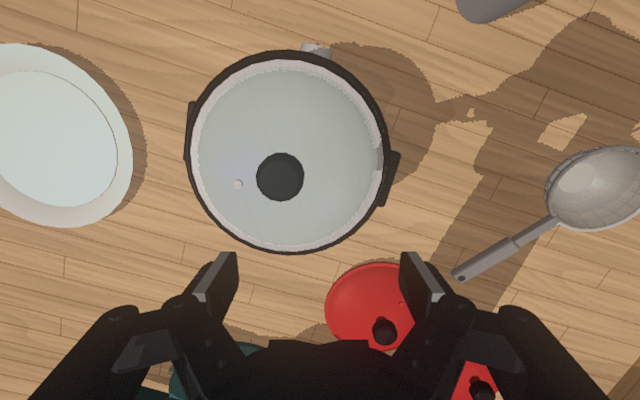

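The wrist view shows the glass lid's knob at about (280,177), which gives (515,26) and agrees with the fixed cameras. Now centring and descending.

Call:
send_rows(rows=[[0,0,0.013,-0.015,0,0,0],[0,0,0.013,-0.015,0,0,0],[0,0,0,0,0,0,0]])

```text
time: 4.4
eef_pos: [511.8, 21.0, 453.8]
orientation: [0.982, 1.331, -0.978]
ft_force: [-0.3, -0.2, -0.6]
grip_width: 85.4
```

Run:
```python
from h import *
np.set_printoptions(precision=4,suppress=True)
o=env.observe();w=env.get_image("wrist");T=wristT(w,o);r=R.from_rotvec(o["orientation"]).as_matrix()
print(o["eef_pos"],r,"grasp xy",(o["eef_pos"]+155*r[:,0])[:2])
for d in env.landmark_of("lid_knob","wrist")[:3]: print(d["p"],d["location"],onz(w,d["location"],201,T))
```

```text
[511.8224  21.0029 453.7796] [[ 0.0073  0.9537  0.3007]
 [-0.0022  0.3007 -0.9537]
 [-1.      0.0063  0.0043]] grasp xy [512.9607  20.6631]
0.83 [400.8, 342.9] [ 402.1192 -101.9815  201.    ]
0.69 [313.4, 204.5] [515.5722  24.6259 201.    ]
```

Call:
send_rows(rows=[[0,0.02,0.003,-0.003,0,0,0],[0,0.025,0,0,0,0,0],[0,0.025,0,0,0,0,0],[0,0.015,0,0,0,0,0],[0,0.007,0,0,0,0,0],[0,0,0,0,0,0,0]])

```text
time: 5.1
eef_pos: [512.4, 17.8, 360.9]
orientation: [0.987, 1.325, -0.981]
ft_force: [0.3, -0.0, 0.1]
grip_width: 85.1
```

Run:
```python
from h import *
np.set_printoptions(precision=4,suppress=True)
o=env.observe();w=env.get_image("wrist");r=R.from_rotvec(o["orientation"]).as_matrix()
print(o["eef_pos"],"grasp",(o["eef_pos"]+155*r[:,0]))
cv2.imwrite("pics/w2.png",w["color"][:,:,::-1])
```

```text
[512.4425  17.8268 360.9318] grasp [514.1465  17.2219 205.9424]
```

View pics/w2.png

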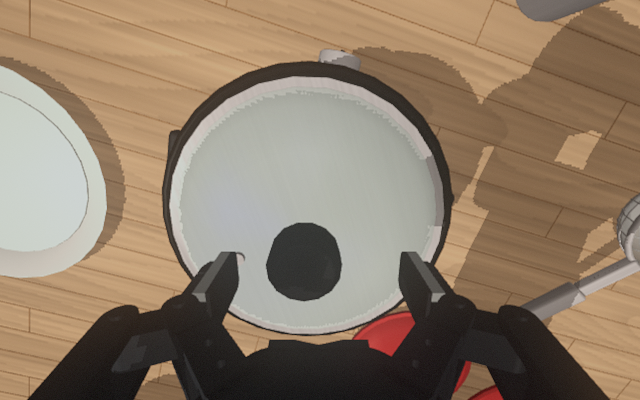

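The knob (304,262) sits left of the finger centreline at column ~318, so I shift along −z and go down 4 mm.

Call:
send_rows(rows=[[0,0.003,0.003,-0.007,0,0,0],[0,0.002,0,0,0,0,0],[0,0,0,0,0,0,0]])

```text
time: 5.45
eef_pos: [513.8, 26.0, 358.9]
orientation: [0.989, 1.321, -0.979]
ft_force: [0.8, -0.4, -0.4]
grip_width: 85.5
```

Run:
```python
from h import *
np.set_printoptions(precision=4,suppress=True)
o=env.observe();w=env.get_image("wrist");r=R.from_rotvec(o["orientation"]).as_matrix()
print(o["eef_pos"],"grasp",(o["eef_pos"]+155*r[:,0]))
T=wristT(w,o)
for d in env.landmark_of("lid_knob","wrist")[:3]: print(d["p"],d["location"],onz(w,d["location"],201,T))
cv2.imwrite("pics/w3.png",w["color"][:,:,::-1])
```

```text
[513.7691  25.9895 358.9048] grasp [516.1136  25.3847 203.9237]
0.69 [318.1, 267.6] [516.8337  24.9713 201.    ]
```

View pics/w3.png

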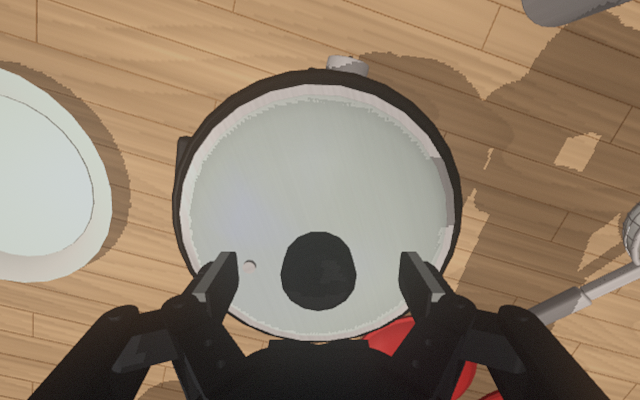

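The knob (318,271) is now centred between the fingers. Squaring the tool a little, then closing.

Call:
send_rows(rows=[[0,0.003,0.002,0,0,0,-0.9],[0.3,0,0,0,0,0,0],[0.6,0,0,0,0,0,0],[1,0,0,0,0,0,0],[1,0,0,0,0,0,0],[1,0,0,0,0,0,0],[1,0,0,0,0,0,0],[1,0,0,0,0,0,0]], squeeze=50)

```text
time: 6.35
eef_pos: [515.9, 26.5, 356.4]
orientation: [0.979, 1.331, -0.991]
ft_force: [0.6, 1.5, 0.7]
grip_width: 35.9
```

Run:
```python
from h import *
np.set_printoptions(precision=4,suppress=True)
o=env.observe();r=R.from_rotvec(o["orientation"]).as_matrix()
print(o["eef_pos"],"grasp",(o["eef_pos"]+155*r[:,0]),o["ft_force"],o["grip_width"],r)
```

```text
[515.9333  26.53   356.3948] grasp [515.8119  25.2247 201.4003] [0.6334 1.5217 0.6686] 35.89652414478763 [[-0.0008  0.9556  0.2947]
 [-0.0084  0.2947 -0.9556]
 [-1.     -0.0032  0.0078]]
```

Call:
send_rows(rows=[[1,-0.004,0,0,0,0,0],[1,-0.006,0,0,0,0,0],[1,-0.01,0,0,0,0,0],[1,-0.01,0,0,0,0,0],[1,-0.012,0,0,0,0,0],[1,-0.012,0,0,0,0,0],[1,-0.01,0,0,0,0,0],[1,-0.005,0,0,0,0,0],[1,0,0,0,0,0,0]])

```text
time: 7.25
eef_pos: [515.9, 27.1, 431.6]
orientation: [0.979, 1.332, -0.992]
ft_force: [0.1, 0.1, -5.5]
grip_width: 36.2
```

Run:
```python
from h import *
np.set_printoptions(precision=4,suppress=True)
s=env.get_image("side");t=env.get_image("top");o=env.observe();r=R.from_rotvec(o["orientation"]).as_matrix()
print(o["eef_pos"],"grasp",(o["eef_pos"]+155*r[:,0]),o["ft_force"],o["grip_width"],r,o["joint_pos"])
print(r.T@(np.array([410.5,377,o["eef_pos"][2]])-o["eef_pos"]))
cv2.imwrite("pics/s4.png",s["color"][:,:,::-1]);cv2.imwrite("pics/t4.png",t["color"][:,:,::-1])
for d in env.landmark_of("plate","top")[:2]:print(d["p"],onz(t,d["location"],5))
```

```text
[515.8456  27.1107 430.496 ] grasp [515.4394  25.7453 275.5026] [ 0.1328  0.2162 -4.3186] 35.777458646657166 [[-0.0026  0.9556  0.2946]
 [-0.0088  0.2946 -0.9556]
 [-1.     -0.0051  0.0076]] [ 0.0051 -0.2376  1.738  -0.0088  1.6438  1.2763]
[  -2.806     2.3932 -365.3856]
0.89 [419.085  382.6478   5.    ]
```

View pics/s4.png

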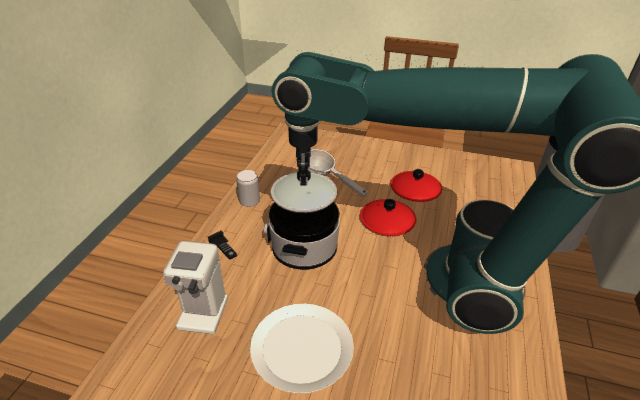

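The side view shows the lid hanging level in the gripper above the open crock (305,190). Moving to the plate.

Call:
send_rows(rows=[[1,0,0,-0.012,0,0,0],[1,0,0,-0.022,0,0,0],[1,0,0,-0.03,0,0,0],[1,0,0,-0.03,0,0,0],[1,0,0,-0.03,0,0,0],[1,0,0,-0.03,0,0,0],[1,0,0,-0.03,0,0,0],[1,0,0,-0.03,0,0,0],[1,0,0,-0.03,0,0,0],[1,0,0,-0.03,0,0,0]])

```text
time: 8.4
eef_pos: [429.5, 300.1, 422.5]
orientation: [0.978, 1.337, -1.002]
ft_force: [1.4, -0.7, -5.8]
grip_width: 36.4
```

Call:
send_rows(rows=[[1,0,0,-0.028,0,0,0],[1,0,0,-0.022,0,0,0],[1,0,0,-0.015,0,0,0],[1,0,0,-0.008,0,0,0],[1,0,0,0,0,0,0],[1,0,0,0,0,0,0]])

```text
time: 9.0
eef_pos: [403.8, 376.8, 419.2]
orientation: [0.971, 1.34, -1.002]
ft_force: [-0.5, 0.7, -5.5]
grip_width: 36.0
```

Run:
```python
from h import *
np.set_printoptions(precision=4,suppress=True)
o=env.observe();w=env.get_image("wrist");T=wristT(w,o);s=env.get_image("side");o=env.observe();r=R.from_rotvec(o["orientation"]).as_matrix()
g=o["eef_pos"]+155*r[:,0]
print(o["eef_pos"],"grasp",g,o["ft_force"],o["grip_width"],r,o["joint_pos"])
print(r.T@(np.array([411,377,g[2]])-g))
print(onz(s,(301.5,347.5),17))
cv2.imwrite("pics/s5.png",s["color"][:,:,::-1]);cv2.imwrite("pics/w5.png",w["color"][:,:,::-1])
```

```text
[404.0011 376.4896 419.3567] grasp [401.7913 374.6293 264.3836] [-0.6886  0.3857 -6.1381] 35.913487330534004 [[-0.0143  0.9556  0.2942]
 [-0.012   0.294  -0.9557]
 [-0.9998 -0.0172  0.0073]] [ 0.704  -0.1512  1.6819  0.0001  1.6296  1.9762]
[-0.1597  9.4973  0.4434]
[405.4249 388.3653  17.    ]
```

View pics/w5.png

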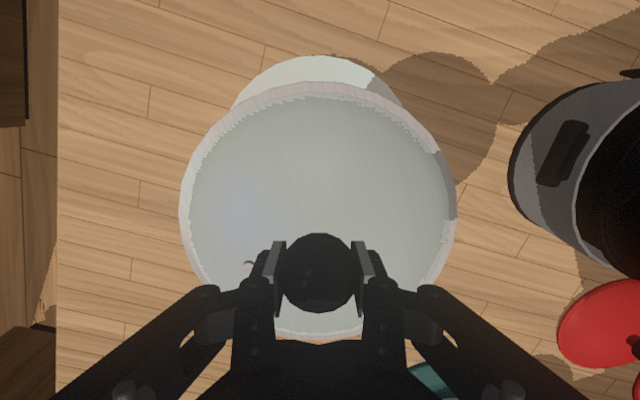

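View pics/s5.png

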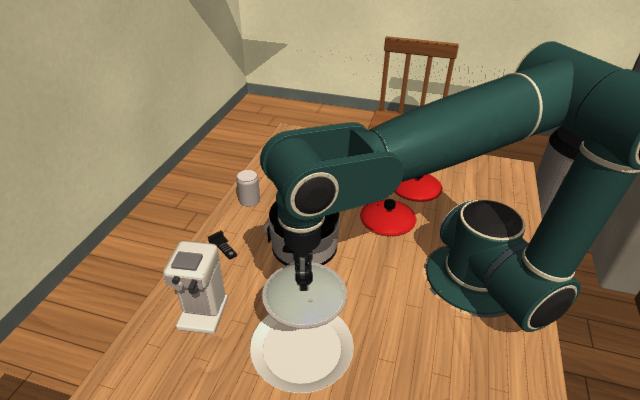

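The wrist view shows the plate's visible arc symmetric about column ~317, so the lid is aligned laterally and needs ~8 mm more along tool y. I make that correction and descend most of the way.

Call:
send_rows(rows=[[1,0.01,0.006,-0.001,0,0,1],[1,0.018,0,0,0,0,0],[1,0.02,0,0,0,0,0],[1,0.02,0,0,0,0,0],[1,0.02,0,0,0,0,0],[1,0.02,0,0,0,0,0],[1,0.018,0,0,0,0,0],[1,0.01,0,0,0,0,0],[1,0.005,0,0,0,0,0],[1,0,0,0,0,0,0]])

```text
time: 10.1
eef_pos: [410.3, 371.9, 268.1]
orientation: [0.985, 1.328, -0.999]
ft_force: [1.1, 0.1, -4.9]
grip_width: 36.1
```

```bash
cat > st.py <<'E'
from h import *
np.set_printoptions(precision=4,suppress=True)
o=env.observe();r=R.from_rotvec(o["orientation"]).as_matrix()
g=o["eef_pos"]+155*r[:,0]
print(o["time"],o["eef_pos"],"grasp",g,o["ft_force"],o["grip_width"]);print(r,o["joint_pos"])
E
python3 - <<'E'
from st import *
s=env.get_image("side");w=env.get_image("wrist")
cv2.imwrite("pics/s6.png",s["color"][:,:,::-1]);cv2.imwrite("pics/w6.png",w["color"][:,:,::-1])
E
```

```text
10.1 [410.3398 371.851  268.0589] grasp [410.0982 370.3796 113.0661] [ 1.0862  0.0904 -4.9248] 36.148802031278635
[[-0.0016  0.958   0.2867]
 [-0.0095  0.2867 -0.958 ]
 [-1.     -0.0042  0.0086]] [ 0.6915 -0.0755  1.8609 -0.0065  1.3634  1.9729]
```

View pics/w6.png

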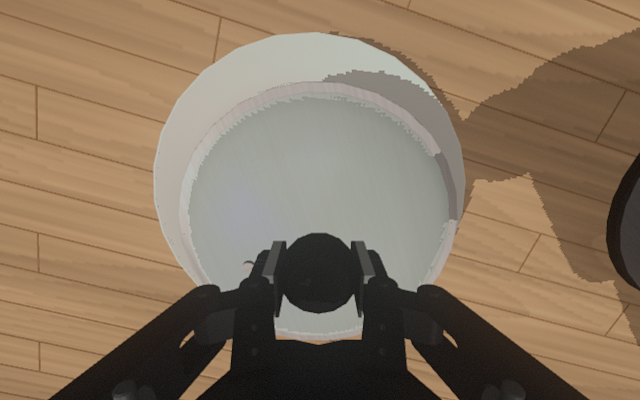

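View pics/s6.png

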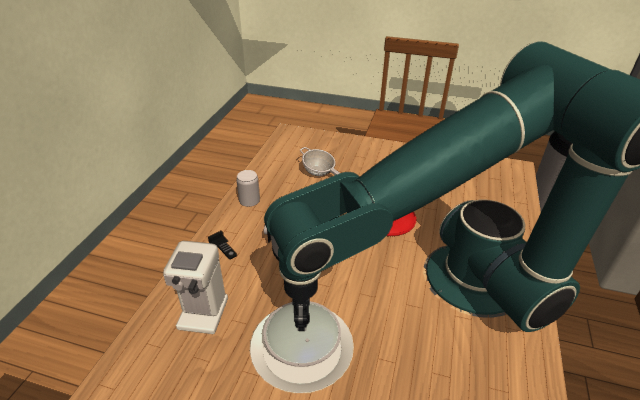

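Run:
```python
from st import *
w=env.get_image("wrist");T=wristT(w,o)
a=onz(w,(310,33),17,T);l=onz(w,(153.5,185),17,T);rr=onz(w,(467,185),17,T)
print(a,a-130*r[:,1],l,rr)
# circle through edge pts
P=np.array([onz(w,p,17,T)[:2] for p in [(310,33),(153.5,185),(467,185),(205,83),(430,83),(170,130)]])
A=np.c_[2*P,np.ones(len(P))];x=np.linalg.lstsq(A,(P**2).sum(1),rcond=None)[0];print(x[:2],np.sqrt(x[2]+x[:2]@x[:2]))
```

```text
10.2 [410.5074 372.1247 269.2273] grasp [410.4569 370.8158 114.2328] [-0.4064  0.5258 -4.312 ] 36.060360696219384
[[-0.0003  0.958   0.2868]
 [-0.0084  0.2868 -0.958 ]
 [-1.     -0.0027  0.008 ]] [ 0.6917 -0.0762  1.8596 -0.0064  1.3639  1.9729]
[533.685  412.0973  17.    ] [409.1467 374.8134  17.3555] [391.7141 504.3893  17.    ] [464.825  257.3668  17.    ]
[408.189  372.6953] 129.9310436206124
```

A circle fit to the plate's rim in the wrist view gives radius 129.9 mm and centre about (408,373). That matches the top view, so a small shift and a gentle descent follow.

Call:
send_rows(rows=[[1,0.008,0,-0.005,0,0,0],[1,0.01,0,0,0,0,0],[1,0.01,0,0,0,0,0],[1,0.005,0,0,0,0,0],[1,0.002,0,0,0,0,0],[1,0,0,0,0,0,0]])

```text
time: 10.85
eef_pos: [409.1, 377.5, 232.5]
orientation: [0.987, 1.328, -0.995]
ft_force: [0.2, -0.8, -3.8]
grip_width: 36.3
```

```bash
python3 st.py
```

```text
10.85 [409.0564 377.5289 232.4896] grasp [409.2737 376.4547  77.4935] [ 0.2233 -0.7918 -3.8282] 36.31281641091617
[[ 0.0014  0.9579  0.2872]
 [-0.0069  0.2872 -0.9578]
 [-1.     -0.0006  0.007 ]] [ 0.7008 -0.0387  1.8869 -0.0064  1.2968  1.982 ]
```

8 mm to go; creep down watching the force.

Call:
send_rows(rows=[[1,0.003,0,0,0,0,0],[1,0.002,0,0,0,0,0],[1,0.001,0,0,0,0,0],[1,0,0,0,0,0,0]])

```text
time: 11.25
eef_pos: [409.3, 377.5, 226.6]
orientation: [0.988, 1.327, -0.994]
ft_force: [-0.8, -0.4, -5.9]
grip_width: 36.4
```

```bash
python3 st.py
```

```text
11.25 [409.259  377.5296 226.6147] grasp [409.5817 376.5395  71.6182] [-0.8207 -0.3643 -5.8521] 36.42350407349114
[[ 0.0021  0.9579  0.2872]
 [-0.0064  0.2872 -0.9579]
 [-1.      0.0002  0.0067]] [ 0.7006 -0.0329  1.8916 -0.0065  1.2855  1.9819]
```

Call:
send_rows(rows=[[1,0.002,0,0,0,0,0],[1,0.001,0,0,0,0,0],[1,0,0,0,0,0,0]])

```text
time: 11.55
eef_pos: [409.4, 377.5, 223.8]
orientation: [0.989, 1.327, -0.994]
ft_force: [-0.6, 0.6, -4.9]
grip_width: 35.9
```

```bash
python3 st.py
```

```text
11.55 [409.3709 377.5422 223.7709] grasp [409.7809 376.6284  68.7741] [-0.6421  0.6244 -4.9283] 35.877029006875894
[[ 0.0026  0.9579  0.2871]
 [-0.0059  0.2871 -0.9579]
 [-1.      0.0008  0.0064]] [ 0.7005 -0.0301  1.8938 -0.0065  1.2797  1.9819]
```

Call:
send_rows(rows=[[1,0.001,0,0,0,0,0],[1,0.001,0,0,0,0,0],[1,0,0,0,0,0,0]])

```text
time: 11.85
eef_pos: [409.4, 377.6, 223.9]
orientation: [0.989, 1.327, -0.993]
ft_force: [-0.0, -0.1, -5.5]
grip_width: 36.3
```

```bash
python3 st.py
python3 - <<'E'
from st import *
s=env.get_image("side");w=env.get_image("wrist")
cv2.imwrite("pics/s7.png",cv2.resize(s["color"][270:400,220:380,::-1],None,fx=4,fy=4));cv2.imwrite("pics/w7.png",w["color"][:,:,::-1])
E
```

```text
11.85 [409.4483 377.6225 223.9424] grasp [409.913  376.7542  68.9456] [-0.0241 -0.1174 -5.5166] 36.28528874189756
[[ 0.003   0.9579  0.2871]
 [-0.0056  0.2871 -0.9579]
 [-1.      0.0013  0.0062]] [ 0.7005 -0.0302  1.8935 -0.0065  1.2795  1.982 ]
11.85 [409.4483 377.6225 223.9424] grasp [409.913  376.7542  68.9456] [-0.0241 -0.1174 -5.5166] 36.28528874189756
[[ 0.003   0.9579  0.2871]
 [-0.0056  0.2871 -0.9579]
 [-1.      0.0013  0.0062]] [ 0.7005 -0.0302  1.8935 -0.0065  1.2795  1.982 ]
```

View pics/s7.png

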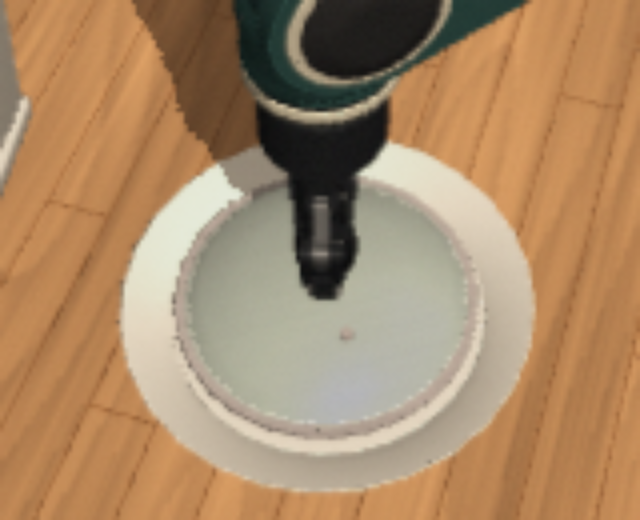

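The side view shows the lid over the plate's middle, just about down. The force hasn't changed, so I go on in 2 mm steps.

Call:
send_rows(rows=[[1,0.002,0,0,0,0,0],[1,0,0,0,0,0,0]])

```text
time: 12.15
eef_pos: [409.6, 377.8, 224.0]
orientation: [0.99, 1.327, -0.993]
ft_force: [0.1, -0.0, -4.7]
grip_width: 36.0
```

Call:
send_rows(rows=[[1,0.002,0,0,0,0,0],[1,0,0,0,0,0,0]])

```text
time: 12.35
eef_pos: [409.8, 377.9, 223.8]
orientation: [0.99, 1.326, -0.992]
ft_force: [-0.8, 0.1, -5.8]
grip_width: 36.2
```

Call:
send_rows(rows=[[1,0.003,0,0,0,0,0],[1,0.003,0,0,0,0,0]])

```text
time: 12.55
eef_pos: [410.1, 378.1, 223.4]
orientation: [0.991, 1.326, -0.991]
ft_force: [-25.0, -20.6, 48.3]
grip_width: 36.2
```

```bash
python3 st.py;python3 -c "
from st import *
w=env.get_image('wrist')
cv2.imwrite('pics/w8.png',w['color'][:,:,::-1])"; python3 st.py
```

```text
12.55 [410.0758 378.1026 223.3783] grasp [410.8603 377.4293  68.3817] [-24.9886 -20.5797  48.2895] 36.182644483242974
[[ 0.0051  0.9579  0.2872]
 [-0.0043  0.2872 -0.9579]
 [-1.      0.0036  0.0056]] [ 0.7005 -0.0285  1.8929 -0.0069  1.2761  1.982 ]
12.55 [410.0758 378.1026 223.3783] grasp [410.8603 377.4293  68.3817] [-24.9886 -20.5797  48.2895] 36.182644483242974
[[ 0.0051  0.9579  0.2872]
 [-0.0043  0.2872 -0.9579]
 [-1.      0.0036  0.0056]] [ 0.7005 -0.0285  1.8929 -0.0069  1.2761  1.982 ]
12.6 [410.0402 378.1062 223.4068] grasp [410.8243 377.426   68.4103] [-21.7409 -18.1423  41.7625] 35.895782247896086
[[ 0.0051  0.9578  0.2872]
 [-0.0044  0.2873 -0.9578]
 [-1.      0.0036  0.0057]] [ 0.7005 -0.0285  1.8929 -0.0069  1.2762  1.982 ]
```

View pics/w8.png

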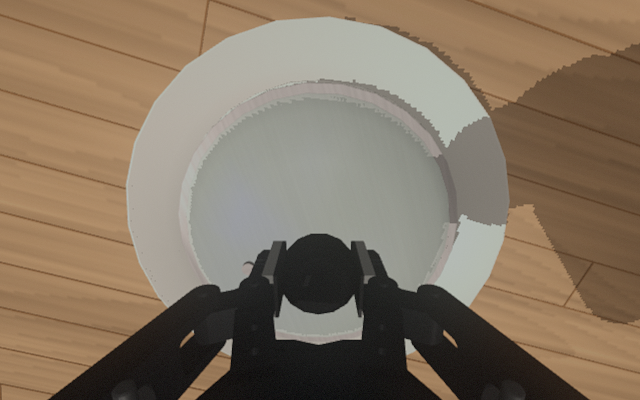

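Contact is confirmed (+48 N while commanding down), and the wrist view shows the lid centred in the plate. Relaxing, then opening.

Call:
send_rows(rows=[[1,0,0,0,0,0,0],[1,0,0,0,0,0,0],[0.6,0,0,0,0,0,0],[0.3,0,0,0,0,0,0],[0,0,0,0,0,0,0],[0,0,0,0,0,0,0],[0,0,0,0,0,0,0],[0,0,0,0,0,0,0]])

```text
time: 13.4
eef_pos: [410.4, 378.3, 223.3]
orientation: [0.992, 1.326, -0.99]
ft_force: [0.0, -0.0, -0.8]
grip_width: 85.7
```

```bash
python3 -c "
from st import *
w=env.get_image('wrist')
cv2.imwrite('pics/w9.png',w['color'][:,:,::-1])"
```

```text
13.4 [410.3565 378.3398 223.2774] grasp [411.325  377.8196  68.2813] [ 0.0284 -0.0199 -0.8264] 85.66728712829912
[[ 0.0062  0.9579  0.2872]
 [-0.0034  0.2872 -0.9579]
 [-1.      0.005   0.005 ]] [ 0.7005 -0.028   1.8925 -0.0069  1.2744  1.982 ]
```

View pics/w9.png

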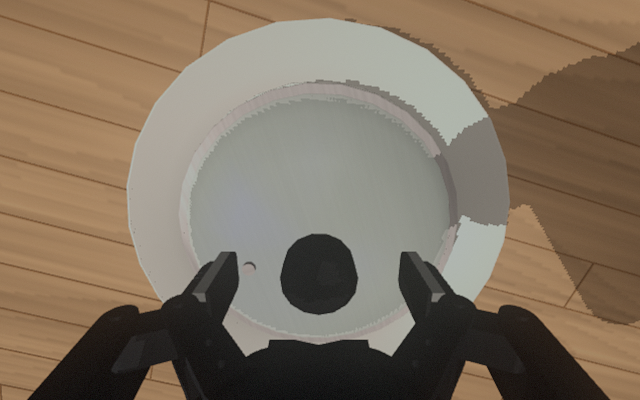

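The lid is released on the plate with its knob at (318,273). Lifting straight off, then travelling to the strainer.

Call:
send_rows(rows=[[0,-0.01,0,0,0,0,0],[0,-0.02,0,0,0,0,0],[0,-0.03,0,0,0,0,0],[0,-0.03,0,0,0,0,0],[0,-0.03,0,0,0,0,0],[0,-0.03,0,0,0,0,0],[0,-0.03,0,0,0,0,0],[0,-0.02,0,0,0,0,0],[0,-0.005,0,0.02,0,0,0],[0,0,-0.006,0.035,0,0,0]])

```text
time: 14.45
eef_pos: [417.3, 324.7, 444.2]
orientation: [0.992, 1.327, -0.985]
ft_force: [-0.5, -1.0, -0.7]
grip_width: 85.3
```

Call:
send_rows(rows=[[0,0,-0.006,0.04,0,0,0],[0,0,-0.006,0.04,0,0,0],[0,0,-0.006,0.04,0,0,0],[0,0,-0.006,0.04,0,0,0],[0,0,-0.006,0.04,0,0,0],[0,0,-0.006,0.04,0,0,0],[0,0,-0.006,0.04,0,0,0],[0,0,-0.006,0.04,0,0,0],[0,0,-0.006,0.04,0,0,0],[0,0,-0.006,0.04,0,0,0]])

```text
time: 15.45
eef_pos: [472.4, -90.4, 455.7]
orientation: [0.994, 1.319, -0.973]
ft_force: [0.9, 0.7, 0.0]
grip_width: 85.0
```

```bash
python3 st.py; python3 -c "
from st import *
t=env.get_image('top')
cv2.imwrite('pics/t9.png',t['color'][:,:,::-1])"
```

```text
15.45 [472.3871 -90.3538 455.6645] grasp [475.5777 -90.253  300.6974] [0.9198 0.6694 0.0328] 85.00182985820332
[[ 0.0206  0.9553  0.2949]
 [ 0.0007  0.2949 -0.9555]
 [-0.9998  0.0199  0.0054]] [-0.2434 -0.3271  1.769   0.0056  1.6799  1.0287]
15.45 [472.3871 -90.3538 455.6645] grasp [475.5777 -90.253  300.6974] [0.9198 0.6694 0.0328] 85.00182985820332
[[ 0.0206  0.9553  0.2949]
 [ 0.0007  0.2949 -0.9555]
 [-0.9998  0.0199  0.0054]] [-0.2434 -0.3271  1.769   0.0056  1.6799  1.0287]
```

View pics/t9.png

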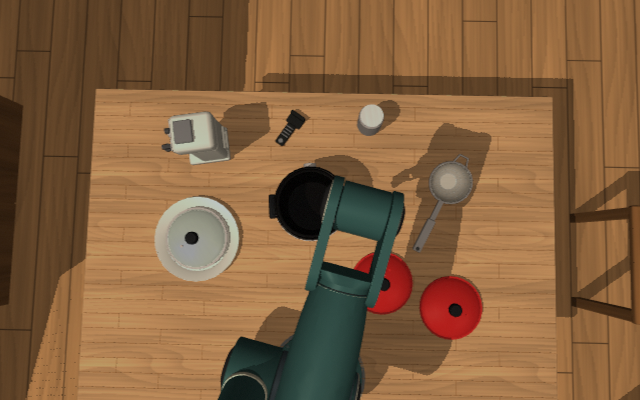

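The top view shows the lid in the middle of the plate (197,239) and the crock open. Continuing to the strainer while turning the jaws.

Call:
send_rows(rows=[[0,0,-0.005,0.04,0,0,0],[0,0,-0.006,0.04,0,0,0],[0,0,-0.007,0.04,0,0,0],[0,0,-0.007,0.04,0,0,0],[0,0,-0.006,0.035,0,0,0],[0,0,-0.005,0.025,0,0,0],[0,0,0,0.01,7,0,0],[0,0,0,0,7,0,0],[0,0,0,0,7,0,0],[0,0,0,0,7,0,0]])

```text
time: 16.5
eef_pos: [503.2, -337.4, 464.2]
orientation: [1.374, 1.082, -1.345]
ft_force: [0.1, 0.1, 0.5]
grip_width: 85.2
```

Call:
send_rows(rows=[[0,0,0,0,7,0,0],[0,0,0,0,6,0,0],[0,0,0,0,0,0,0]])

```text
time: 16.8
eef_pos: [502.7, -337.0, 466.7]
orientation: [1.547, 0.942, -1.511]
ft_force: [-0.3, 0.6, 0.7]
grip_width: 85.4
```

Run:
```python
from st import *
w=env.get_image('wrist');T=wristT(w,o)
cv2.imwrite('pics/w10.png',w['color'][:,:,::-1])
for n in ["strainer_balance","strainer_bowl","strainer_bottom","strainer"]:
  for d in env.landmark_of(n,"wrist")[:2]: print(n,d["p"],d["location"],onz(w,d["location"],{"strainer_balance":37,"strainer_bowl":57,"strainer":0}.get(n,5),T))
```

```text
16.8 [ 502.6948 -336.9787  466.6799] grasp [ 506.7087 -337.6524  311.7334] [-0.2645  0.5624  0.6566] 85.40061612309003
[[ 0.0259  0.8995 -0.4362]
 [-0.0043 -0.4362 -0.8998]
 [-0.9997  0.0252 -0.0074]] [-0.635  -0.0514  1.5137  0.0119  1.6559  1.3884]
strainer_balance 0.73 [324.0, 160.3] [ 519.5504 -351.3153   37.    ]
strainer_balance 0.71 [323.6, 166.5] [ 511.6864 -346.9072   37.    ]
strainer_bowl 0.96 [327.0, 97.6] [ 593.4573 -390.7084   57.    ]
strainer_bottom 0.74 [323.2, 93.2] [ 603.9544 -390.8653    5.    ]
strainer 0.81 [324.1, 159.5] [ 515.5718 -350.0883    0.    ]
```

View pics/w10.png

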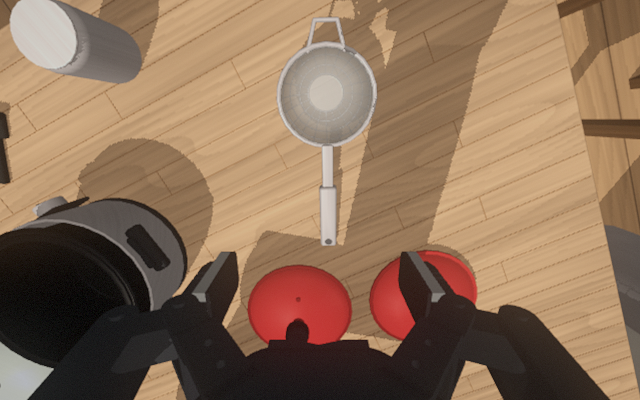

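The strainer's neck shows at (327,166), with the slim part from rows 145 to 187, and its axis is aligned with the tool. Pitching the tool 11° to match the lean.

Call:
send_rows(rows=[[0,0.02,0,0,0,0,6],[0,0.03,0,0,0,0,5.5],[0,0.03,-0.01,0,0,0,0],[0,0.02,-0.01,0,0,0,0],[0,0,0,0,0,0,0]])

```text
time: 17.55
eef_pos: [499.7, -334.7, 360.7]
orientation: [1.583, 0.761, -1.355]
ft_force: [-0.7, -0.8, -1.3]
grip_width: 85.2
```

```bash
cat > sn.py <<'E'
from st import *
w=env.get_image('wrist');T=wristT(w,o)
import sys
n=sys.argv[1]
cv2.imwrite(f'pics/{n}.png',w['color'][:,:,::-1])
for m,z in (("strainer_balance",37),("strainer_bowl",57)):
  for d in env.landmark_of(m,"wrist")[:2]: print(m,d["p"],d["location"],onz(w,d["location"],z,T))
if len(sys.argv)>2:
    p=onz(w,(float(sys.argv[2]),float(sys.argv[3])),float(sys.argv[4]),T);print("px",p)
q=np.array([511,-349,38.]);print("to go tool mm",r.T@(q-g))
E
python3 sn.py w11
```

```text
17.55 [ 499.7138 -334.6767  360.7077] grasp [ 532.7429 -349.3254  209.9778] [-0.7111 -0.808  -1.2989] 85.18968467766554
[[ 0.2131  0.8795 -0.4256]
 [-0.0945 -0.415  -0.9049]
 [-0.9725  0.233  -0.0053]] [-0.6426 -0.086   1.7222  0.0544  1.2762  1.3586]
strainer_balance 0.59 [326.5, 237.2] [ 512.3224 -349.5621   37.    ]
strainer_bowl 0.64 [327.1, 153.8] [ 595.6668 -388.7956   57.    ]
to go tool mm [162.576  -59.3363   9.8725]
```

View pics/w11.png

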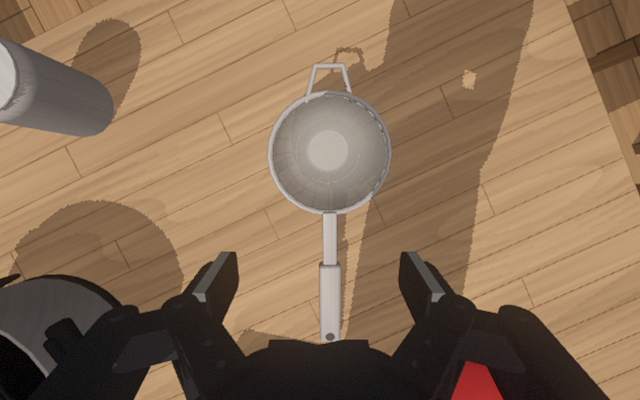

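Call:
send_rows(rows=[[0,0.015,-0.02,0.003,0,0,0],[0,0.02,-0.025,0.004,0,0,0],[0,0.02,-0.013,0.003,0,0,0],[0,0.015,0,0,0,0,0],[0,0,0,0,0,0,0]])

```text
time: 18.2
eef_pos: [462.3, -328.5, 290.4]
orientation: [1.582, 0.745, -1.344]
ft_force: [1.1, -0.6, 0.8]
grip_width: 85.6
```

```bash
python3 sn.py w12
```

```text
18.2 [ 462.2617 -328.5441  290.4209] grasp [ 497.4582 -344.8167  140.3495] [ 1.1398 -0.5921  0.8003] 85.59826625230909
[[ 0.2271  0.8766 -0.4244]
 [-0.105  -0.4112 -0.9055]
 [-0.9682  0.2502 -0.0013]] [-0.6752 -0.1263  1.8763  0.0659  1.1467  1.3143]
strainer_balance 0.57 [319.5, 218.7] [ 510.1031 -352.3513   37.    ]
to go tool mm [102.6092 -12.014   -1.8216]
```

View pics/w12.png

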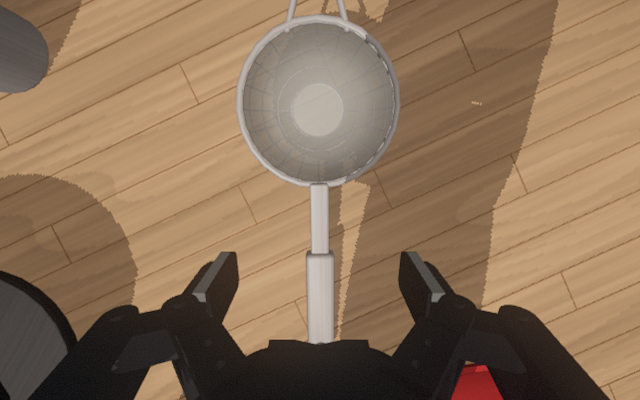

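The neck runs from rows 184 to 253 at column 319, so it is laterally centred. Trimming pitch by −1.9° and descending partway.

Call:
send_rows(rows=[[0,0.01,-0.004,0,0,0,-1.9],[0,0.02,0,0,0,0,0],[0,0.02,0,0,0,0,0],[0,0.01,0,0,0,0,0],[0,0,0,0,0,0,0]])

```text
time: 18.85
eef_pos: [473.1, -333.2, 233.6]
orientation: [1.573, 0.774, -1.368]
ft_force: [-0.4, 0.0, 0.2]
grip_width: 85.3
```

```bash
python3 sn.py w13
```

```text
18.85 [ 473.0859 -333.209   233.558 ] grasp [ 503.6082 -347.5365   82.2698] [-0.4053  0.0468  0.1624] 85.29097431154105
[[ 0.1969  0.8844 -0.4232]
 [-0.0924 -0.413  -0.906 ]
 [-0.9761  0.2175  0.0004]] [-0.6676 -0.0444  1.8955  0.056   1.0775  1.3188]
strainer_balance 0.81 [317.0, 239.4] [ 509.6357 -349.9896   37.    ]
strainer_bowl 0.88 [317.2, 85.7] [ 594.4596 -389.9776   57.    ]
to go tool mm [44.8005 -2.4885 -1.821 ]
```

View pics/w13.png

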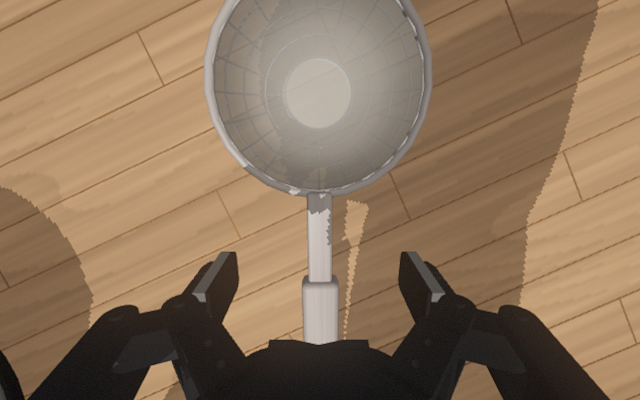

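Neck mid at (319,237), still centred. Final approach.

Call:
send_rows(rows=[[0,0.012,-0.003,0,0,0,0],[0,0.015,0,0,0,0,0],[0,0.01,0,0,0,0,0],[0,0.004,0,0,0,0,0],[0,0,0,0,0,0,0]])

```text
time: 19.5
eef_pos: [479.1, -336.3, 192.8]
orientation: [1.573, 0.77, -1.365]
ft_force: [0.3, 0.6, 0.1]
grip_width: 85.5
```

```bash
python3 sn.py w14
```

```text
19.5 [ 479.0745 -336.3006  192.7636] grasp [ 510.1577 -351.0757   41.6328] [0.2521 0.5781 0.072 ] 85.51472709658081
[[ 0.2005  0.8835 -0.4234]
 [-0.0953 -0.4125 -0.9059]
 [-0.975   0.222   0.0015]] [-0.6653  0.0121  1.9122  0.0581  0.9995  1.3164]
strainer_balance 0.93 [316.2, 267.7] [ 511.2554 -350.9457   37.    ]
strainer_bowl 0.65 [315.9, 74.6] [ 594.0998 -389.8265   57.    ]
to go tool mm [ 3.5131 -0.9188 -2.2425]
```

View pics/w14.png

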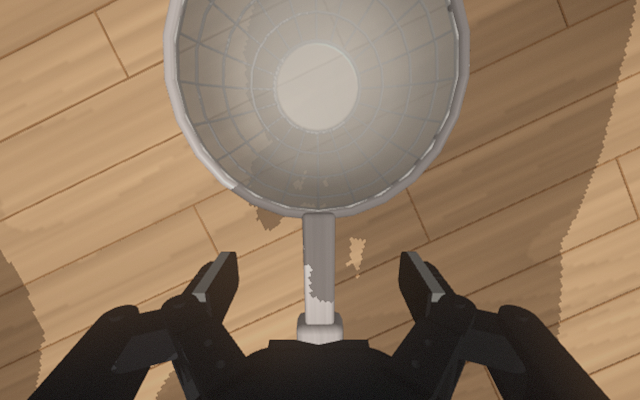

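The neck (318,268) is centred between the pads. 3 mm deeper, then close firmly.

Call:
send_rows(rows=[[0,0.004,0,0,0,0,0],[0.3,0,0,0,0,0,0],[0.6,0,0,0,0,0,0],[0.8,0,0,0,0,0,0],[1,0,0,0,0,0,0],[1,0,0,0,0,0,0],[1,0,0,0,0,0,0],[1,0,0,0,0,0,0],[1,0,0,0,0,0,0],[1,0,0,0,0,0,0]], squeeze=90)

```text
time: 20.65
eef_pos: [480.3, -337.0, 191.6]
orientation: [1.573, 0.766, -1.363]
ft_force: [0.5, -0.7, 0.8]
grip_width: 14.4
```

```bash
python3 sn.py w15
```

```text
20.65 [ 480.2515 -337.0293  191.5781] grasp [ 511.8264 -352.2134   40.5898] [ 0.4628 -0.6998  0.8009] 14.355237382506063
[[ 0.2037  0.8829 -0.4231]
 [-0.098  -0.4116 -0.9061]
 [-0.9741  0.226   0.0026]] [-0.665   0.0155  1.9111  0.0581  0.9929  1.316 ]
strainer_balance 0.58 [314.7, 276.6] [ 509.247  -349.4999   37.    ]
strainer_bowl 0.96 [316.9, 78.8] [ 593.7685 -390.4463   57.    ]
to go tool mm [ 2.0396 -2.6376 -2.5689]
```

View pics/w15.png

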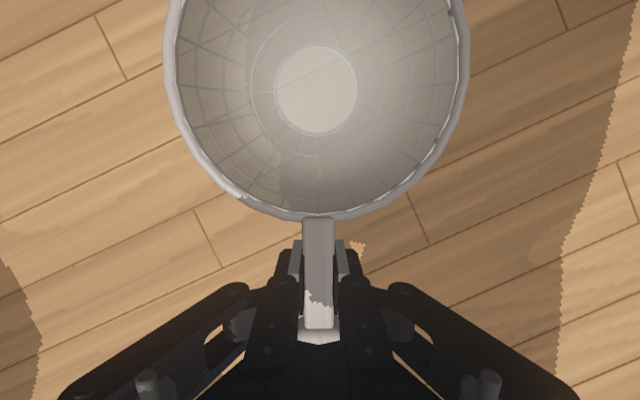

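Grasp closed on the neck at 14.4 mm. Lifting straight up.

Call:
send_rows(rows=[[1,-0.005,0.001,0,0,0,0],[1,-0.01,0.002,0,0,0,0],[1,-0.015,0.003,0,0,0,0],[1,-0.02,0.004,0,0,0,0],[1,-0.02,0.004,0,0,0,0],[1,-0.02,0.004,0,0,0,0],[1,-0.02,0.003,0,0,0,0],[1,-0.015,0.002,0,0,0,0],[1,0,0,0,0,0,0],[1,0,0,0,0,0,0]])

```text
time: 21.8
eef_pos: [473.8, -333.4, 330.4]
orientation: [1.573, 0.765, -1.363]
ft_force: [0.2, -0.4, -3.8]
grip_width: 14.1
```

```bash
python3 sn.py w16; python3 -c "
from h import *
s=env.get_image('side');cv2.imwrite('pics/s16.png',cv2.resize(s['color'][80:240,210:410,::-1],None,fx=4,fy=4))"
```

```text
21.8 [ 473.778  -333.3633  330.3614] grasp [ 505.411  -348.6036  179.3909] [ 0.2059 -0.4171 -3.7666] 14.144548375934832
[[ 0.2041  0.8825 -0.4237]
 [-0.0983 -0.4121 -0.9058]
 [-0.974   0.2265  0.0027]] [-0.667  -0.1189  1.802   0.0519  1.2356  1.3294]
strainer_balance 0.56 [316.9, 275.6] [ 457.3838 -325.4689   37.    ]
strainer_bowl 0.9 [316.7, 77.9] [ 631.0506 -406.8607   57.    ]
strainer_bowl 0.47 [318.4, 92.4] [ 618.7879 -402.8171   57.    ]
to go tool mm [138.8948 -26.9319  -2.3857]
```

View pics/w16.png

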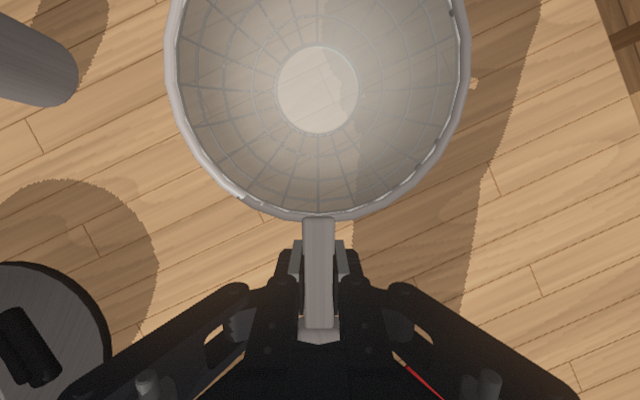

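View pics/s16.png

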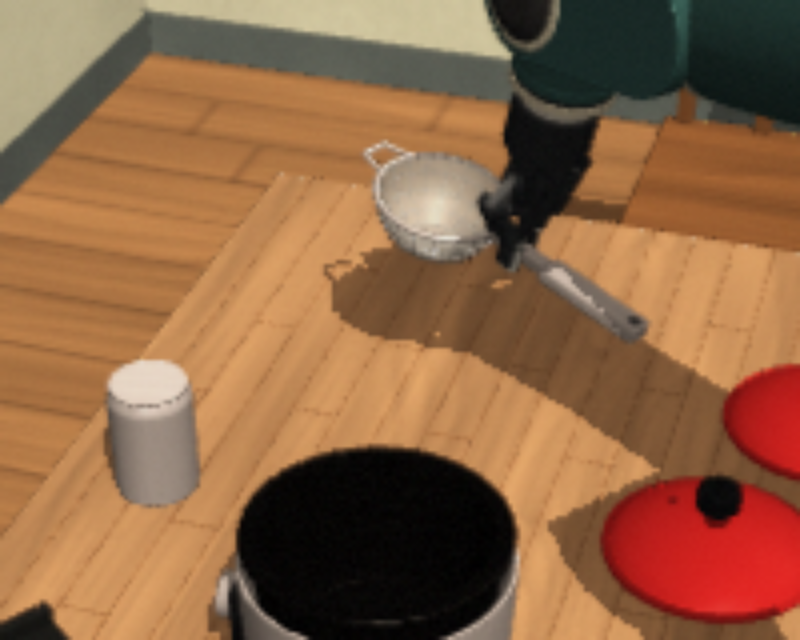

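The strainer is lifted without slip (the wrist view is unchanged from the grasp). Levelling by −12.6° and raising.

Call:
send_rows(rows=[[1,-0.015,0.003,0,0,0,-2],[1,-0.02,0.004,0,0,0,-3],[1,-0.02,0.003,0,0,0,-3],[1,-0.02,0.002,0,0,0,-3],[1,-0.01,0,0,0,0,-1.6],[1,0,0,0,0,0,0],[1,0,0,0,0,0,0]])

```text
time: 22.7
eef_pos: [474.4, -333.6, 410.7]
orientation: [1.521, 0.979, -1.532]
ft_force: [0.5, 0.5, -3.9]
grip_width: 14.1
```

```bash
python3 st.py; python3 -c "
from h import *
s=env.get_image('side');cv2.imwrite('pics/s17.png',cv2.resize(s['color'][80:240,210:410,::-1],None,fx=4,fy=4))
o=env.observe();r=R.from_rotvec(o['orientation']).as_matrix();g=o['eef_pos']+155*r[:,0]
print(r.T@(np.array([431.6,64,g[2]])-g))"
```

```text
22.7 [ 474.4038 -333.5565  410.687 ] grasp [ 472.8651 -332.8184  255.6964] [ 0.4838  0.5405 -3.9009] 14.126913483792647
[[-0.0099  0.9057 -0.4239]
 [ 0.0048 -0.4239 -0.9057]
 [-0.9999 -0.011  -0.0001]] [-0.6563 -0.0898  1.6398 -0.0023  1.6024  1.3521]
[   2.36676949 -205.50910697 -341.92514959]
```

View pics/s17.png

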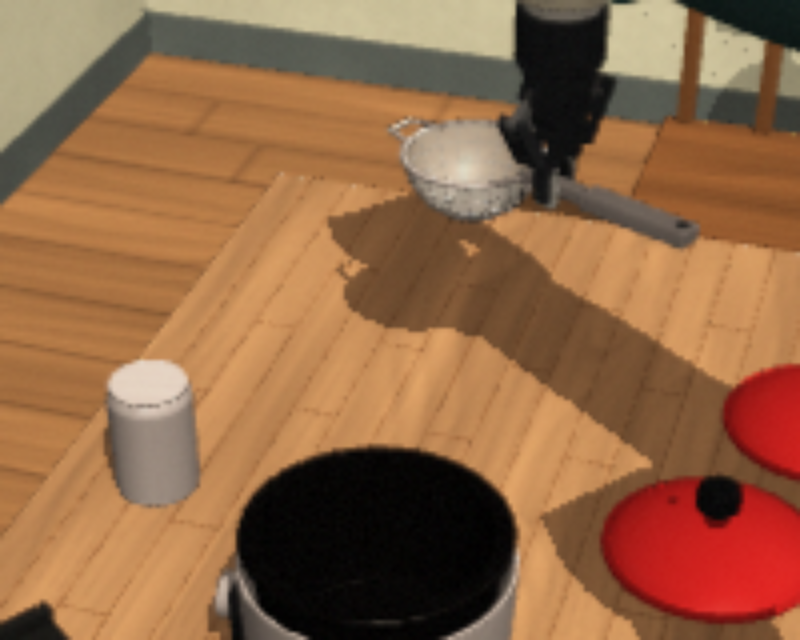

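Strainer looks level. Moving it over the crock.

Call:
send_rows(rows=[[1,-0.005,-0.006,-0.01,0,0,0],[1,-0.005,-0.011,-0.018,0,0,0],[1,-0.005,-0.016,-0.027,0,0,0],[1,0,-0.018,-0.03,0,0,0],[1,0,-0.018,-0.03,0,0,0],[1,0,-0.018,-0.03,0,0,0],[1,0,-0.018,-0.03,0,0,0],[1,0,-0.018,-0.03,0,0,0],[1,0,-0.018,-0.03,0,0,0],[1,0,-0.018,-0.03,0,0,0]])

```text
time: 23.75
eef_pos: [435.2, -8.0, 426.6]
orientation: [1.527, 0.979, -1.53]
ft_force: [1.1, -0.0, -3.7]
grip_width: 14.1
```

```bash
cat > go.py <<'E'
from st import *
print(r.T@(np.array([431.6,64,g[2]])-g))
E
python3 go.py
```

```text
23.75 [435.2317  -8.0163 426.5589] grasp [434.139   -6.7632 271.5678] [ 1.1498 -0.0386 -3.6643] 14.129098143967829
[[-0.007   0.9045 -0.4265]
 [ 0.0081 -0.4264 -0.9045]
 [-0.9999 -0.0098 -0.0043]] [-0.079  -0.4263  1.8879  0.0076  1.6877  1.9332]
[  0.59   -32.4718 -62.9215]
```

Call:
send_rows(rows=[[1,0,-0.012,-0.024,0,0,0],[1,0,-0.009,-0.018,0,0,0],[1,0,-0.005,-0.01,0,0,0],[1,0,-0.003,-0.005,0,0,0],[1,0,0,0,0,0,0],[1,0,0,0,0,0,0]])

```text
time: 24.35
eef_pos: [426.0, 66.1, 427.9]
orientation: [1.525, 0.984, -1.519]
ft_force: [-0.3, -0.3, -3.9]
grip_width: 13.8
```

```bash
python3 go.py
python3 - <<'E'
from h import *
import numpy as np
for n in ["top","side"]:
    im=env.get_image(n); cv2.imwrite(f"pics/{n}18.png",im["color"][:,:,::-1])
    for t in ["strainer_bowl","strainer_bottom","crock_mouth","strainer_balance"]:
        print(n,t,[(round(d["p"],2),np.round(d["location"],1),np.round(onz(im,d["location"],{"crock_mouth":145,"strainer_bottom":215}.get(t,270)),1)) for d in env.landmark_of(t,n)[:2]])
o=env.observe();w=env.get_image("wrist");T=wristT(w,o);cv2.imwrite("pics/w18.png",w["color"][:,:,::-1])
E
```

```text
24.35 [425.9547  66.132  427.8908] grasp [425.5515  67.7278 272.8995] [-0.2893 -0.2619 -3.8609] 13.804951048557927
[[-0.0026  0.9082 -0.4185]
 [ 0.0103 -0.4184 -0.9082]
 [-0.9999 -0.0067 -0.0083]] [ 0.092  -0.4384  1.8941  0.0106  1.6875  2.0957]
[-0.0541  7.0532  0.8546]
top strainer_bowl [(0.95, array([305.1, 201.4]), array([509.4,  34.9, 270. ]))]
top strainer_bottom [(0.68, array([308.2, 203.6]), array([508.1,  29.3, 215. ]))]
top crock_mouth []
top strainer_balance []
side strainer_bowl [(0.8, array([306.4, 177.1]), array([506.8,  24.8, 270. ]))]
side strainer_bottom [(0.88, array([306.1, 193.2]), array([507.4,  26.9, 215. ]))]
side crock_mouth [(0.63, array([303.2, 213.4]), array([514.2,  35.5, 145. ]))]
side strainer_balance [(0.83, array([335. , 192.2]), array([412.3,  69.2, 270. ]))]
```

View pics/side18.png

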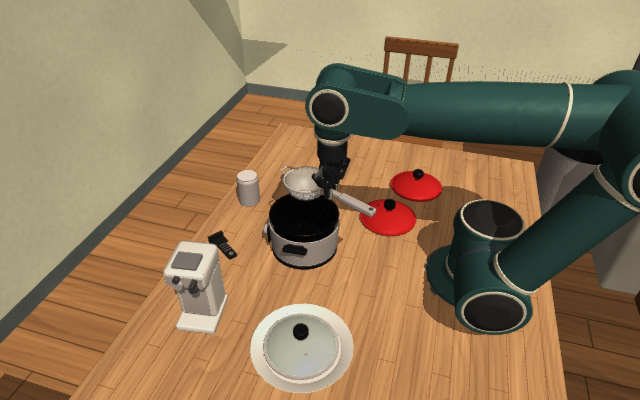

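View pics/top18.png

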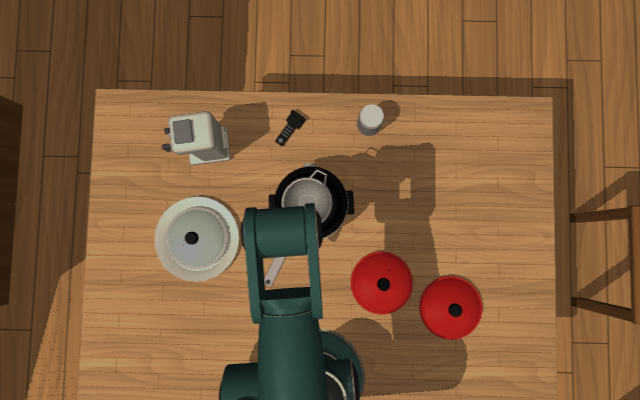

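View pics/w18.png

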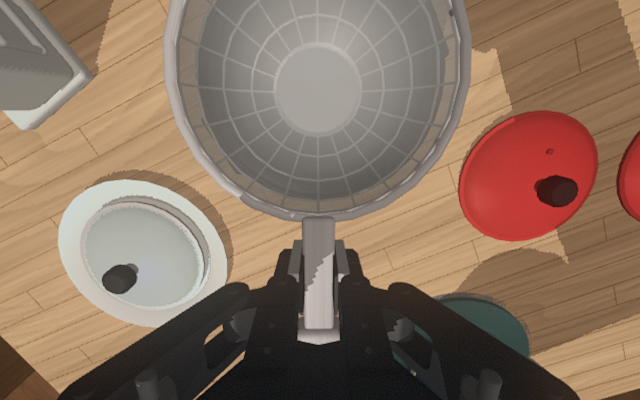

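The strainer is over the crock, about 7 mm short along tool y, and the lid is centred on the plate. Correcting that and lowering 30 mm.

Call:
send_rows(rows=[[1,0.006,0.004,0,0,0,0],[1,0.01,0.003,0,0,0,0],[1,0.01,0,0,0,0,0],[1,0.004,0,0,0,0,0],[1,0,0,0,0,0,0],[1,0,0,0,0,0,0],[1,0,0,0,0,0,0]])

```text
time: 25.6
eef_pos: [433.3, 63.0, 393.9]
orientation: [1.524, 0.984, -1.522]
ft_force: [-0.1, -0.7, -3.7]
grip_width: 14.3
```

```bash
python3 go.py
python3 - <<'E'
from h import *
o=env.observe();r=R.from_rotvec(o['orientation']).as_matrix();g=o['eef_pos']+155*r[:,0];print("bowl kin",g+92*r[:,1])
t=env.get_image("top");s=env.get_image("side")
L={}
for n,im in (("top",t),("side",s)):
    cv2.imwrite(f"pics/{n}19.png",cv2.resize(im["color"][140:280,150:350,::-1],None,fx=4,fy=4) if n=="top" else cv2.resize(im["color"][130:280,230:430,::-1],None,fx=4,fy=4))
    for q in ["strainer_bowl","strainer_bottom"]:
        d=env.landmark_of(q,n)
        if d: L.setdefault(q,[]).append(ray(im,d[0]["location"])); print(n,q,d[0]["p"],d[0]["location"])
for q,v in L.items(): print(q,tri(v))
E
python3 st.py
```

```text
25.6 [433.3248  63.0144 393.9105] grasp [432.5786  64.5858 238.9202] [-0.122  -0.6735 -3.7083] 14.283175625520249
[[-0.0048  0.9079 -0.4192]
 [ 0.0101 -0.4191 -0.9079]
 [-0.9999 -0.0086 -0.0072]] [ 0.0833 -0.4172  1.9338  0.0105  1.629   2.0873]
[-0.0012 -0.643   0.9421]
bowl kin [516.10461875  26.02704847 238.12717772]
top strainer_bowl 0.88 [307.7, 200.8]
top strainer_bottom 0.86 [308.7, 200.9]
side strainer_bowl 0.81 [304.3, 185.7]
side strainer_bottom 0.7 [300.3, 205.2]
strainer_bowl (array([512.59117977,  29.39073475, 242.31915965]), [np.float64(0.7756057923983037), np.float64(0.7756057923982315)])
strainer_bottom (array([521.61776489,  30.74065106, 170.29800736]), [np.float64(2.66318388255313), np.float64(2.6631838825532363)])
25.9 [433.3367  62.9881 393.9608] grasp [432.6161  64.5637 238.9704] [-0.0967 -0.0272 -3.8625] 14.219169310894145
[[-0.0046  0.9079 -0.4192]
 [ 0.0102 -0.4192 -0.9079]
 [-0.9999 -0.0085 -0.0073]] [ 0.0833 -0.4172  1.9337  0.0105  1.6289  2.0872]
```

View pics/side19.png

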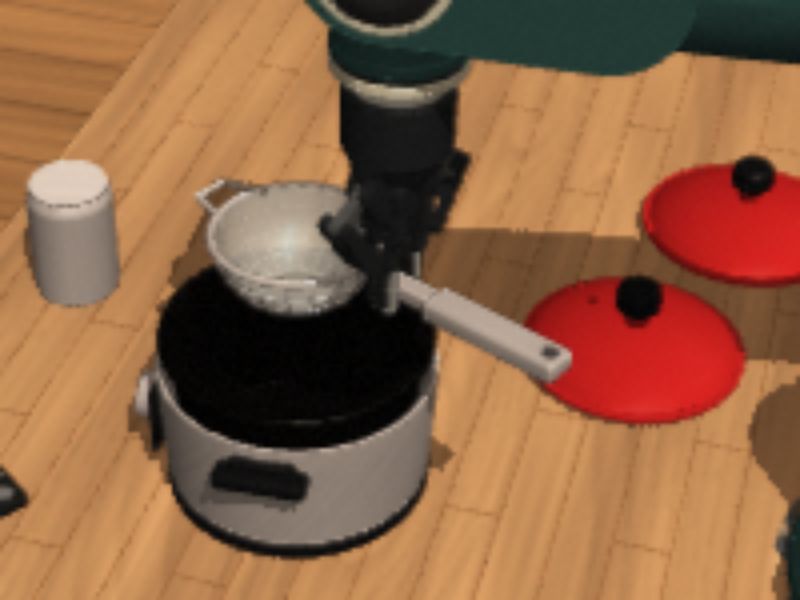

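View pics/top19.png

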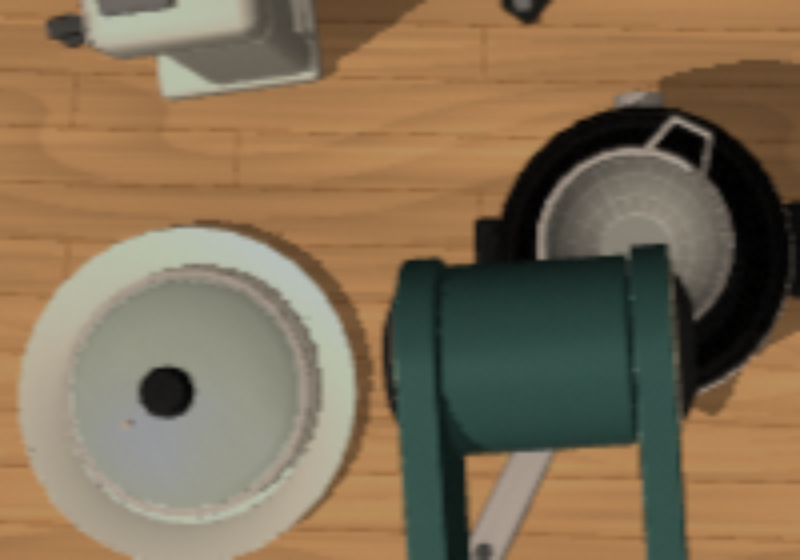

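The bowl measures (513–516, 26–29) against the crock axis at about (515,26), with its bottom 25–40 mm above the rim. The lid's flange is concentric with the plate to within about 5 mm. Handing in.

```bash
python3 -c "
from rig import env
o=env.observe();print(abs(o['joint_vel']).max(),o['grip_width'])
print(env.finish_job())"
```

```text
0.0016094718861218522 14.219169310894145
the job is handed in; nothing more can be done
None
```

I lifted the glass lid off by its knob, set it down right way up in the middle of the plate and let go. I then picked up the strainer by its neck, levelled it, and handed in at about 26 s while holding it over the open crock. No verdict came back.

What the last checks showed:

- **Lid:** The camera views show it upright and let go, centred on the plate to within about 5 mm.
- **Strainer position:** The bowl centre is at about (513–516, 26–29) mm; I measured the crock's axis at about (515, 26).
- **Strainer level:** The tool's pose puts the tilt at about 0.02 rad. This is an estimate from the grasp, which did not slip, not a direct measurement.
- **Grip and stillness:** The arm was still at hand-in, with the jaws closed on the neck at 14.2 mm. That is slightly under the 16 mm given for the bar.
- **Other things:** The can, can opener, lid lifter and red look-alike lids look untouched in the pictures.

Two things did not agree or went less smoothly:

- **Bowl's lowest point:** The arm's pose puts it about 40 mm above the rim, but the camera networks put it about 25 mm above. Both are within the 8–100 mm allowed.
- **Setting the lid down:** The wrist force did not show the lid touching the plate until I pushed down, and it then briefly reached about 48 N up on the wrist (some 60 N in all), before I relaxed and released. The lid and plate did not visibly shift.

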